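Load the bottle caddy with the capped reagent bottles

TASK

Pack the caddy for the stockroom: stand each of the three capped bottles upright in the blue well of its own shape and size (wide jar in the large round well, square bottle in the square well, slim bottle in the small round well), setting each down gently on the well's floor. The open bottles without caps look alike but stay behind for washing: leave them standing where they are.

Things in the scene. Friction and masses are not known exactly. Their poses are not given: they have to be found in the camera images.
- jar: the capped wide jar: round white plastic body 64 mm in diameter with straight sides to 60 mm height, then a ribbed grey screw cap 55 mm in diameter from 64 to 80 mm height. 0.15 to 0.31 kg. Belongs in the large round well. Loose, upright on the bench, any yaw. Origin: centre of its underside, z up.
- square_bottle: the capped square bottle: white plastic body 46 x 46 mm with straight flat sides to 85 mm height (square to its x and y axes), short shoulder, ribbed grey screw cap 36 mm in diameter from 95 to 111 mm height. 0.12 to 0.26 kg. Belongs in the square well, flat sides along the well's sides. Loose, upright on the bench, any yaw. Origin: centre of its underside, z up.
- vial: the capped slim bottle: round white plastic body 36 mm in diameter with straight sides to 60 mm height, ribbed grey screw cap 26 mm in diameter from 64 to 76 mm height. 0.05 to 0.10 kg. Belongs in the small round well. Loose, upright on the bench, any yaw. Origin: centre of its underside, z up.
- open_jar: look-alike, stays where it is: the same 64 mm jar body without a cap, its open mouth (white rim 53 mm outside round a dark opening) ending at 76 mm height. Not to be moved. Loose, upright on the bench, any yaw. Origin: centre of its underside, z up.
- open_square_bottle: look-alike, stays where it is: the same 46 mm square bottle body without a cap, its open neck (white rim 29 mm outside round a dark opening) ending at 107 mm height. Not to be moved. Loose, upright on the bench, any yaw. Origin: centre of its underside, z up.
- open_vial: look-alike, stays where it is: the same 36 mm slim bottle body without a cap, its open neck (white rim 21 mm outside round a dark opening) ending at 74 mm height. Not to be moved. Loose, upright on the bench, any yaw. Origin: centre of its underside, z up.
- caddy: the bottle caddy: a fixed open white tray 110 mm (its x) by 302 mm (its y), walls 4 mm thick and 28 mm high, floor 4 mm thick, with a low steel grip 23 mm beyond each end; the three wells stand in a row along its y axis, 96 mm apart. Origin: centre of its underside, on the bench; yaw within 0.25 rad of the world's.
- round_well_large: the large round well: a fixed blue insert block 94 x 94 x 24 mm high on the caddy floor. In its middle a round well 80 mm in diameter, 20 mm deep: well floor 4 mm above the block's underside and 8 mm above the bench, rim 28 mm above the bench. Origin: centre of the block's underside, x and y along its sides and the caddy's. The three inserts are in any order.
- square_well: the square well: a fixed blue insert block 94 x 94 x 24 mm high on the caddy floor. In its middle a square well 62 x 62 mm, its sides along x and y, 20 mm deep: well floor 4 mm above the block's underside and 8 mm above the bench, rim 28 mm above the bench. Origin: centre of the block's underside, x and y along its sides and the caddy's. The three inserts are in any order.
- round_well_small: the small round well: a fixed blue insert block 94 x 94 x 24 mm high on the caddy floor. In its middle a round well 52 mm in diameter, 20 mm deep: well floor 4 mm above the block's underside and 8 mm above the bench, rim 28 mm above the bench. Origin: centre of the block's underside, x and y along its sides and the caddy's. The three inserts are in any order.
There are look-alikes about, which are no part of the job. Leave any orange look-alike of the square_well alone. What is shaped like the round_well_large but grey is not meant.

How it is judged:
At the end, for the whole second after the job is handed in: Each capped bottle stands in its own well: within 14 mm of its axis, underside on the well floor (less than 5 mm above it), within 0.12 rad of upright, released and at rest. Each open bottle is within 30 mm of where it started and within 0.12 rad of upright (horizontal distance between jar and round_well_large below 0.014 m and z of jar in the frame of round_well_large between 0 and 0.009 m and angle between each of jar, square_bottle, vial, open_jar, open_square_bottle, open_vial's own z axis and vertical below 0.12 rad and linear speed of each of jar, square_bottle, vial below 0.02 m/s and angular speed of each of jar, square_bottle, vial below 0.2 rad/s and horizontal distance between square_bottle and square_well below 0.014 m and z of square_bottle in the frame of square_well between 0 and 0.009 m and horizontal distance between vial and round_well_small below 0.014 m and z of vial in the frame of round_well_small between 0 and 0.009 m and distance of each of open_jar, open_square_bottle, open_vial from where it was at the start of the episode below 0.03 m); the robot touches nothing.
It fails at once if an open bottle is shifted by more than 30 mm or tipped (distance of any of open_jar, open_square_bottle, open_vial from where it was at the start of the episode above 0.03 m or angle between any of open_jar, open_square_bottle, open_vial's own z axis and vertical above 0.3 rad).
It fails at once if a capped bottle is tipped over (more than 45 degrees) (angle between any of jar, square_bottle, vial's own z axis and vertical above 0.785 rad).
It fails at once if a capped bottle is dropped or rammed into its well (faster than 0.7 m/s close above the well floor) ((horizontal distance between jar and round_well_large below 0.04 m and z of jar in the frame of round_well_large below 0.05 m and linear speed of jar above 0.7 m/s) or (horizontal distance between square_bottle and square_well below 0.04 m and z of square_bottle in the frame of square_well below 0.05 m and linear speed of square_bottle above 0.7 m/s) or (horizontal distance between vial and round_well_small below 0.04 m and z of vial in the frame of round_well_small below 0.05 m and linear speed of vial above 0.7 m/s)).
It also fails if it takes over 80 s, if anything falls off the work surface, if the arm or the gripper's body presses on something with over 40 N, if the wrist force passes 120 N, or if a joint passes its speed limit or range.

ROBOT

A 7-joint arm with a two-finger parallel gripper is mounted at the origin on the work surface. World frame = base frame: x ahead of the robot, y to its left, z up, the work surface at z = 0. Lengths are in m, angles in rad, forces in N, time in s.
With the tool pointing down it reaches from about 0.4 to 0.85 m from the base axis. Payload 4.5 kg.
Tool frame: the origin (TCP) lies where the fingers leave the gripper's body, on its centre line; the fingertips stand 64 mm ahead of it and the grasp point (between the pads) lies 45 mm ahead of it; z points along the fingers, y is the direction in which the jaws open and shut (so a half turn about z gives the same grasp; the last joint's range is limited). The gripper opens to 88 mm and grips with 3 to 60 N. Pads are 18 mm wide; open, the fingers measure 123 mm over their backs; the gripper's body (75 mm by 187 mm) begins 45 mm behind the grasp point.
Start: joints at [-1.167, 0.689, -0.195, 1.565, 0.157, 0.902, -0.215], TCP at [0.226, 0.583, 0.303] pointing down, gripper open.
Joint ranges: [-3.01, 3.01], [-0.46, 2.08], [-1.47, 1.51], [0.13, 2.56], [-1, 4.14], [0.04, 2.09], [-2.66, 2.66]. Speed limits (rad/s): [2.57, 2.57, 3.14, 3.14, 3.14, 3.14, 3.14].

INTERFACE

Orientations are given as a unit quaternion [x, y, z, w].
In Python, from plant import monitor, snapshot, workorder, finder gives the robot as it stands.
- The arm moves only by the tool carry_out, never from a script. Its argument "motion" is one flat list of numbers, 6 for each row, row after row: the shift along the tool's x, y, z in cm, then the turn, a rotation vector about the tool's x, y, z in rad. In form: [x, y, z, rx, ry, rz, x, y, z, rx, ry, rz, ...]. A call has 1 to 8 rows; each row shifts and turns the commanded pose from where the row before left it, along the tool's axes as they then stand; what a row does not reach is not made up. A row lasts 1/8 s, in which the tool goes at most 62.5 mm and 10.7 degrees, less where a joint would pass 70% of its speed; a pose out of reach is approached as far as the arm can. A call with a gripper value outside its range is refused whole. "hand" is the finger opening in cm, from 0 to 8.81, set as the call begins (left out, the last holds). The fingers move at their own pace and stop on an object; "grip_force" is the grip in N (left out, the last holds). Time passes only in rows, so rows that do not move let the fingers close. It gives the time, the measured TCP pose, the force and the opening at its end, in the units of the state.
- monitor.get_state(): the state, without advancing time (a new reading comes with each control period).
- snapshot(name): name is "scene" or "top"; returns a dict with "frame" (480x640x3 uint8, red, green, blue), "range_z" (480x640 float32, m along the optical axis (not along the pixel's ray), 0 where there is no reading), "fx", "fy", "cx", "cy" (pixels), "D" ([k1, k2, p1, p2, k3] as OpenCV has them; the pictures are not rectified), "rvec" (rotation vector, rad) and "tvec" (3), from world to camera coordinates, as OpenCV has them. Camera axes: x right, y down, z forward; pixel columns grow to the right and rows downward; lengths in m; the calibration is good to about 2 mm. A picture is of the moment at which its call begins.
- workorder.finish_job(): hands the job in, once; it reports no verdict.
Trained networks look in a picture, given as the dict that the camera call returned (one of the last four; its "shot" number tells which), for a name from the list of things; names that differ only in an ending like _2 or _b are one class to them, and where a whole thing is asked for, a point or a joint stands for the part that bears it (a point fixed in the world has none). Each returns a list of dicts, best first, with "p" (0 to 1); they miss things now and then, are a little off and sometimes report something else, mostly with a low value. They report only what shows in the picture. A call takes as long as a camera call. They do not tell look-alikes from the thing itself.
- finder.masks_of(picture, thing): "pixels" (480x640 bool, what is visible of it) and "extent" ([left, top, right, bottom] in pixels, round what is visible of it).
The state is a dict: "clock": time; "q": joint angles; "qd": joint speeds; "joint_torque": joint torques, N m; "tool_pos": TCP position; "eef_rot": TCP orientation; "contact_force": force on the tool from outside, world axes, zero at the start; "moment": the same for the moment, N m; "opening": opening from 0.0 (shut) to 1.0 (fully open).
Only numpy, scipy, OpenCV 4.12 (cv2) and the standard library are available. Lean on these libraries where they do the work, as an engineer would, in place of code of your own. Each camera call takes 0.05 s, during which the arm holds its last target. There are 200 camera calls.

## Working session

There is one attempt and no reset: what is moved stays moved. The work goes in short steps, Python scripts to look and compute and a tool call to move; the robot and the scene stay as the last step left them, time stands still between calls to the robot, and variables do not carry over. Pictures are saved under pics/ and viewed, about 12 in all and at most 16, crops included, and the job is handed in when it is done.

Besides the shell and the picture viewer there is one more tool, called after ">>>" as a command line: name --argument value ..., lists and objects as JSON in quotes. carry_out: Moves the arm, as the interface text tells. Its arguments: {"type":"object","properties":{"motion":{"type":"array"},"hand":{"type":"number"},"grip_force":{"type":"number"}},"required":["motion"]}

```bash
mkdir -p pics; ls; python3 - <<'E'
from plant import monitor, snapshot
import cv2,numpy as np
print(monitor.get_state())
a=snapshot("scene");b=snapshot("top")
for n,s in (("scene",a),("top",b)):
    cv2.imwrite(f"pics/{n}0.png",s["frame"][:,:,::-1]); print({k:v for k,v in s.items() if k not in("frame","range_z")})
E
```

```text
pics
{'clock': 0.0, 'q': array([-1.16719655,  0.6899813 , -0.19449748,  1.56635772,  0.15730418,
        0.90249724, -0.2150732 ]), 'qd': array([-0.00173506,  0.0021016 , -0.00027815,  0.00118995, -0.00080581,
       -0.00031434, -0.00076857]), 'joint_torque': array([-4.12093514e-04, -5.27574027e+01, -1.26683347e+00, -1.53426844e+01,
       -5.25453652e-02,  6.86321320e-03,  1.82846484e-04]), 'tool_pos': array([0.22575155, 0.58224407, 0.30190754]), 'eef_rot': array([ 1.83797552e-01,  9.82963683e-01, -9.21186584e-04, -9.65154316e-05]), 'contact_force': array([-0.58849343, -0.14304084,  0.72541549]), 'moment': array([-0.01601321,  0.00808142, -0.01918199]), 'opening': 0.9993416408633504}
{'fx': 607.2068825405547, 'fy': 607.2068825405547, 'cx': 326.5720599968054, 'cy': 234.2997211430182, 'D': array([-0.18027145,  0.        ,  0.        ,  0.        ,  0.        ]), 'rvec': array([ 0.9917804 ,  2.53607428, -0.93911885]), 'tvec': array([ 0.4545179 , -0.27432042,  1.51409816]), 'shot': 1}
{'fx': 581.431917436948, 'fy': 581.431917436948, 'cx': 312.0430042046655, 'cy': 232.46936236100078, 'D': array([-0.13598783,  0.        ,  0.        ,  0.        ,  0.        ]), 'rvec': array([ 2.19668066, -2.1893722 ,  0.07067987]), 'tvec': array([-0.01107591,  0.58999107,  1.38538122]), 'shot': 2}
```

View pics/top0.png

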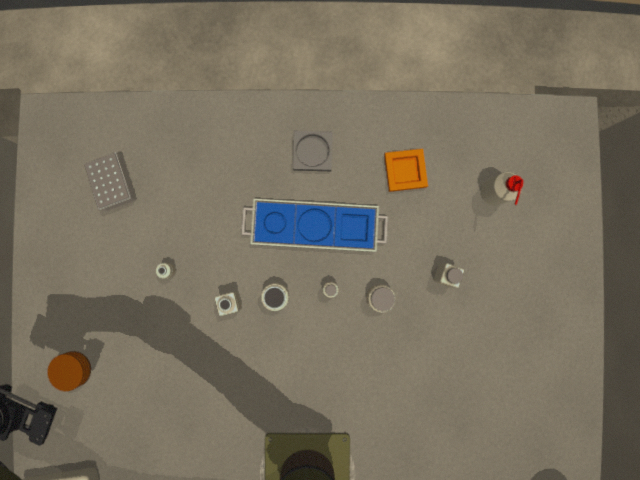

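View pics/scene0.png

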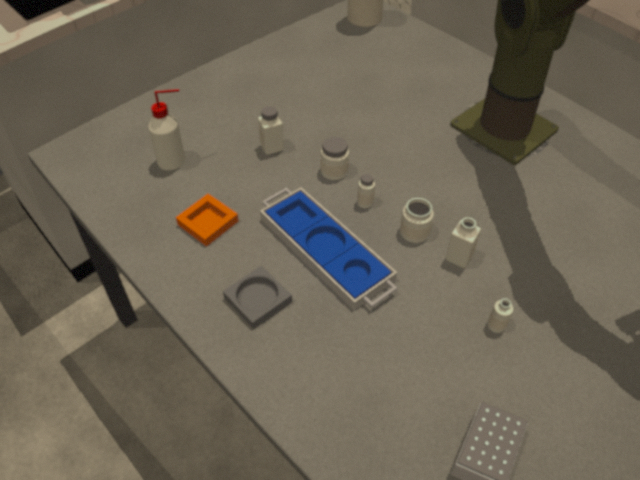

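The open ones are at top-view pixels (274,297), (226,303) and (163,270), with dark mouths. The capped ones are jar (381,298), vial (330,290) and square bottle (450,274). The blue wells are small (274,223), large (315,225) and square (354,227). The grey (312,150) and orange (406,170) blocks are decoys.

```bash
cat > h.py <<'E'
import cv2,numpy as np
from plant import monitor, snapshot, finder
def cloud(s):
    v,u=np.mgrid[0:480,0:640]; z=s["range_z"].ravel().astype(float)
    K=np.array([[s["fx"],0,s["cx"]],[0,s["fy"],s["cy"]],[0,0,1]])
    n=cv2.undistortPoints(np.stack([u.ravel(),v.ravel()],1).astype(float)[:,None],K,s["D"])[:,0]
    P=np.c_[n*z[:,None],z]; R=cv2.Rodrigues(s["rvec"])[0]
    W=(P-s["tvec"])@R; W[z==0]=np.nan
    return W.reshape(480,640,3)
def near(W,xy,r,z0,z1):
    with np.errstate(invalid="ignore"):
        m=(np.hypot(W[...,0]-xy[0],W[...,1]-xy[1])<r)&(W[...,2]>z0)&(W[...,2]<z1)
    return m
E
python3 - <<'E'
from h import *
a=snapshot("scene");b=snapshot("top");A=cloud(a);B=cloud(b)
pix=dict(jar=(381,298),sq=(452,274),vial=(330,290),ojar=(274,297),osq=(226,303),ovial=(163,270))
H=dict(jar=.08,sq=.111,vial=.076,ojar=.076,osq=.107,ovial=.074)
for n,(u,v) in pix.items():
    p=np.nanmedian(B[v-2:v+3,u-2:u+3].reshape(-1,3),0)
    out=[]
    for W in (A,B):
        q=W[near(W,p[:2],.06,H[n]-.008,H[n]+.015)]
        c,r=cv2.minEnclosingCircle(q[:,:2].astype(np.float32)) if len(q) else ((0,0),0)
        out+=[len(q),np.round(q.mean(0),4),np.round(c,4),round(r,4)]
    Q=np.vstack([W[near(W,p[:2],.06,.02,.08)] for W in(A,B)])[:,:2].astype(np.float32)
    print(n,p.round(3),*out,cv2.minAreaRect(Q))
for n,s,W in(("scene",a,A),("top",b,B)):
    hsv=cv2.cvtColor(s["frame"],cv2.COLOR_RGB2HSV); m=(hsv[...,0]>100)&(hsv[...,0]<125)&(hsv[...,1]>150)
    k,l,st,c=cv2.connectedComponentsWithStats(m.astype(np.uint8)); i=1+st[1:,4].argmax()
    q=W[(l==i)]; q=q[q[:,2]>.022]; print(n,np.median(q,0),cv2.minAreaRect(q[:,:2].astype(np.float32)))
big=cv2.resize(b["frame"][190:325,140:480],None,fx=2.35,fy=2.35,interpolation=cv2.INTER_CUBIC)
cv2.imwrite("pics/crop1.png",big[:,:,::-1])
for W,m in((A,0),(B,0)): 
    with np.errstate(invalid="ignore"): print("table z",np.nanmedian(W[(abs(W[...,0]-.5)<.3)&(abs(W[...,1])<.4)][:,2]))
E
```

```text
jar [ 0.436 -0.168  0.081] 376 [ 0.439  -0.1702  0.0793] [ 0.4375 -0.1723] 0.0301 457 [ 0.4333 -0.1711  0.0801] [ 0.4337 -0.1711] 0.0287 ((0.43571650981903076, -0.17049288749694824), (0.06971871107816696, 0.063921257853508), 8.118953704833984)
sq [ 0.491 -0.326  0.112] 161 [ 0.4924 -0.3306  0.1098] [ 0.4923 -0.3314] 0.0206 206 [ 0.488  -0.3311  0.1108] [ 0.4877 -0.3315] 0.0195 ((0.4904230535030365, -0.330696165561676), (0.04956342279911041, 0.05262913927435875), 71.5643081665039)
vial [ 0.454 -0.051  0.076] 115 [ 0.4581 -0.0502  0.0743] [ 0.457  -0.0542] 0.016 103 [ 0.4541 -0.0526  0.0753] [ 0.454  -0.0529] 0.0138 ((0.45709478855133057, -0.05155453458428383), (0.04066992178559303, 0.03568701073527336), 17.593902587890625)
ojar [0.437 0.079 0.067] 201 [0.4392 0.0785 0.0729] [0.4394 0.0778] 0.0284 171 [0.4372 0.0778 0.0729] [0.4382 0.0776] 0.0281 ((0.4396419823169708, 0.07839585095643997), (0.06663734465837479, 0.06592023372650146), 0.48383060097694397)
osq [0.424 0.186 0.097] 116 [0.4249 0.1878 0.1042] [0.4246 0.1875] 0.0166 74 [0.4211 0.1875 0.1047] [0.4215 0.1881] 0.015 ((0.4241604208946228, 0.1885162740945816), (0.05210911110043526, 0.04800635203719139), 13.610198974609375)
ovial [0.498 0.34  0.066] 86 [0.4994 0.3412 0.0709] [0.499  0.3425] 0.0117 61 [0.4963 0.3405 0.071 ] [0.4948 0.3392] 0.0149 ((0.49877017736434937, 0.341178297996521), (0.040666718035936356, 0.03610019013285637), 4.893893718719482)
scene [0.61073457 0.02687483 0.02735626] ((0.6105486750602722, -0.015134945511817932), (0.28607651591300964, 0.0952603742480278), 87.07498931884766)
top [0.60914939 0.01770249 0.02853718] ((0.6079846024513245, -0.014692828059196472), (0.28313329815864563, 0.09307072311639786), 86.78526306152344)
table z 0.00042469115025505464
table z 0.0010383417629340943
```

View pics/crop1.png

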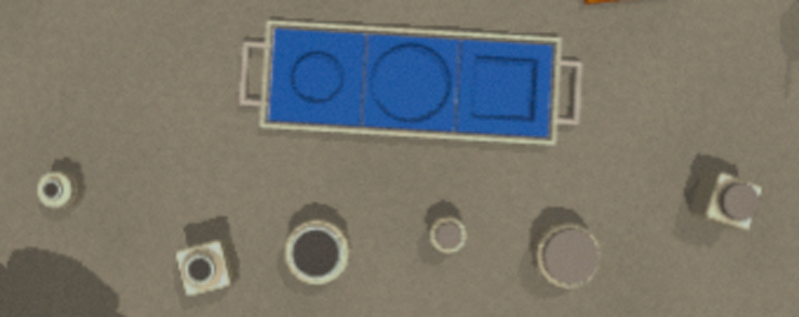

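The crop confirms it: grey solid caps on the jar (570,255), vial (448,235) and square bottle (740,200), and dark open mouths on the other three. I'll turn the jaws along world x so that the tool axes line up with the world: motion = (dy, dx, −dz).

>>> carry_out --motion '[0,0,0,0,0,0.1716,0,0,0,0,0,0.1716,0,0,0,0,0,0.1716,0,0,0,0,0,0.1716,0,0,0,0,0,0.1716,0,0,0,0,0,0.1716,0,0,0,0,0,0.1716]' --hand 8.8 --grip_force 20

```text
clock: 1.08
tool_pos: [0.2257, 0.5827, 0.3025]
eef_rot: [0.709, 0.705, -0.0, 0.0]
contact_force: [-0.0, 0.9, -0.6]
opening: 1.002
```

>>> carry_out --motion '[-5.4,1.95,0,0,0,0,-5.4,1.95,0,0,0,0,-5.4,1.95,0,0,0,0,-5.4,1.95,0,0,0,0,-5.4,1.95,0,0,0,0,-5.4,1.95,0,0,0,0,-5.4,1.95,0,0,0,0,-5.4,1.95,0,0,0,0]'

```text
clock: 2.08
tool_pos: [0.3823, 0.1492, 0.3029]
eef_rot: [0.707, 0.707, 0.0, 0.0]
contact_force: [1.0, 0.4, -0.4]
opening: 0.999
```

>>> carry_out --motion '[-5.1,1.85,0,0,0,0,-5.1,1.85,0,0,0,0,-5.1,1.85,2,0,0,0,-4.0,1.2,3,0,0,0,-1,0.6,3,0,0,0,0,0,0,0,0,0]'

```text
clock: 2.82
tool_pos: [0.4545, -0.0531, 0.2213]
eef_rot: [0.708, 0.706, -0.001, -0.001]
contact_force: [0.1, 0.6, 0.3]
opening: 0.998
```

>>> carry_out --motion '[0.1,0.1,3.5,0,0,0,0,0,3.5,0,0,0,0,0,3,0,0,0,0,0,2,0,0,0,0,0,1,0,0,0,0,0,0,0,0,0]'

```text
clock: 3.58
tool_pos: [0.4565, -0.0506, 0.0931]
eef_rot: [0.707, 0.707, 0.0, -0.0]
contact_force: [-1.1, -0.4, 0.0]
opening: 0.998
```

>>> carry_out --motion '[0,0,0,0,0,0,0,0,0,0,0,0,0,0,0,0,0,0,0,0,0,0,0,0,0,0,0,0,0,0,0,0,0,0,0,0,0,0,0,0,0,0]' --hand 3 --grip_force 20

```text
clock: 4.45
tool_pos: [0.456, -0.0513, 0.0927]
eef_rot: [0.707, 0.707, -0.0, -0.0]
contact_force: [-0.4, -0.2, 1.1]
opening: 0.401
```

>>> carry_out --motion '[0,0,-2,0,0,0,0,0,-3,0,0,0,0,0,-3,0,0,0,3,3.6,0,0,0,0,3,3.6,0,0,0,0,3,3.6,0,0,0,0,3,3.6,0,0,0,0,1.2,1.4,0,0,0,0]'

```text
clock: 5.45
tool_pos: [0.616, 0.0838, 0.1724]
eef_rot: [0.706, 0.708, 0.001, -0.0]
contact_force: [0.4, -0.8, -0.1]
opening: 0.4
```

```bash
cat > look.py <<'E'
import sys
from h import *
a=snapshot("scene");b=snapshot("top")
for n,s in(("s",a),("t",b)): pass
A=cv2.resize(a["frame"][90:330,220:540],(400,300)); B=cv2.resize(b["frame"][170:330,210:490],None,fx=1.43,fy=1.43)
B=cv2.copyMakeBorder(B,0,max(0,300-B.shape[0]),0,max(0,400-B.shape[1]),0)[:300,:400]
cv2.imwrite(f"pics/{sys.argv[1]}.png",np.hstack([A,B])[:,:,::-1]); print(monitor.get_state()["tool_pos"].round(4),monitor.get_state()["clock"])
E
python3 look.py v1
```

```text
[0.6154 0.0832 0.1723] 5.55
```

View pics/v1.png

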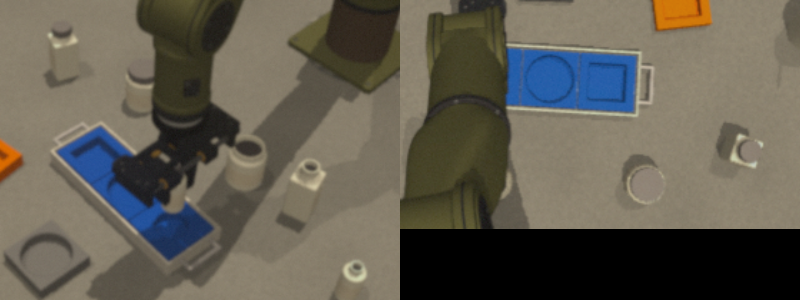

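>>> carry_out --motion '[-0.2,-0.1,2,0,0,0,0,0,2,0,0,0,0,0,1.5,0,0,0,0,0,0.8,0,0,0,0,0,0.5,0,0,0,0,0,0.2,0,0,0,0,0,0.1,0,0,0,0,0,0,0,0,0]'

```text
clock: 6.55
tool_pos: [0.6135, 0.0788, 0.102]
eef_rot: [0.707, 0.707, 0.0, 0.0]
contact_force: [-0.5, -0.5, -1.4]
opening: 0.399
```

>>> carry_out --motion '[0.1,0,0.1,0,0,0,0,0,0.05,0,0,0,0,0,0,0,0,0]'

```text
clock: 6.92
tool_pos: [0.6135, 0.0799, 0.1007]
eef_rot: [0.707, 0.707, 0.0, 0.0]
contact_force: [-0.9, 1.0, 5.7]
opening: 0.4
```

>>> carry_out --motion '[0,0,0,0,0,0,0,0,0,0,0,0,0,0,0,0,0,0,0,0,-2,0,0,0,0,0,-3,0,0,0,0,0,-3,0,0,0,0,0,-3,0,0,0,0,0,0,0,0,0]' --hand 6.5

```text
clock: 7.92
tool_pos: [0.615, 0.0798, 0.2139]
eef_rot: [0.707, 0.707, 0.003, 0.002]
contact_force: [-0.3, -0.2, 0.5]
opening: 0.736
```

>>> carry_out --motion '[-4.2,-3,0,0,0,0,-4.2,-3,0,0,0,0,-4.2,-3,0,0,0,0,-4.2,-3,0,0,0,0,-4.2,-3,0,0,0,0,-4.1,-2.9,0,0,0,0,0,0,3,0,0,0,0,0,0,0,0,0]' --hand 8.8

```text
clock: 8.93
tool_pos: [0.433, -0.1713, 0.1791]
eef_rot: [0.708, 0.707, -0.001, -0.002]
contact_force: [-0.7, 0.5, 0.6]
opening: 1.0
```

```bash
python3 look.py j1; python3 - <<'E'
from h import *
a=snapshot("scene");A=cloud(a);b=snapshot("top");B=cloud(b);st=monitor.get_state();print(st["tool_pos"],st["eef_rot"])
q=A[near(A,(.4355,-.171),.05,.07,.09)];print(len(q),q.mean(0),cv2.minEnclosingCircle(q[:,:2].astype(np.float32)))
# square yaw, per camera and z band
for n,W in(("s",A),("t",B)):
    q=W[near(W,(.49,-.331),.05,.03,.098)];print(n,len(q),cv2.minAreaRect(q[:,:2].astype(np.float32)))
# vial in well
for W in(A,B):
    q=W[near(W,(.614,.081),.03,.05,.1)];print(len(q),q.max(0) if len(q) else'',cv2.minEnclosingCircle(q[q[:,2]>.078][:,:2].astype(np.float32)) if len(q) else '')
E
```

```text
[ 0.4345 -0.1707  0.1804] 9.025
[ 0.43499306 -0.1706207   0.18083382] [7.06625153e-01 7.07587827e-01 4.48631350e-04 3.97541712e-04]
396 [ 0.43937321 -0.16975995  0.07884284] ((0.4385509490966797, -0.1748305708169937), 0.03155294433236122)
s 552 ((0.4923293888568878, -0.3318658173084259), (0.05061567947268486, 0.04793574661016464), 70.1156997680664)
t 260 ((0.48678699135780334, -0.33280107378959656), (0.04634730890393257, 0.047391075640916824), 71.7736587524414)
355 [0.63598601 0.09848708 0.08666141] ((0.6167188882827759, 0.07896982133388519), 0.014508223161101341)
190 [0.63000746 0.09415887 0.08979739] ((0.6136176586151123, 0.0779140293598175), 0.01344931311905384)
```

View pics/j1.png

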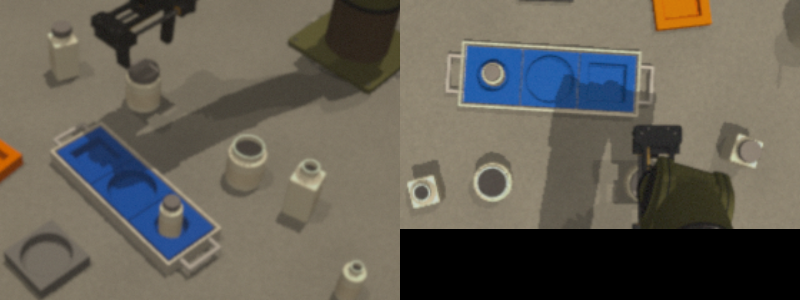

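The vial stands in the small well, at (490,75) in the right panel. The gripper is centred over the jar, so down.

>>> carry_out --motion '[0,0.1,3,0,0,0,0,0,3,0,0,0,0,0,2,0,0,0,0,0,0.9,0,0,0,0,0,0,0,0,0]'

```text
clock: 9.75
tool_pos: [0.4356, -0.171, 0.0913]
eef_rot: [0.707, 0.707, 0.0, 0.0]
contact_force: [-0.0, 0.6, -0.2]
opening: 1.0
```

>>> carry_out --motion '[0,0,0,0,0,0,0,0,0,0,0,0,0,0,0,0,0,0,0,0,0,0,0,0,0,0,0,0,0,0]' --hand 5.5 --grip_force 30

```text
clock: 10.38
tool_pos: [0.4349, -0.1713, 0.0917]
eef_rot: [0.707, 0.707, -0.0, -0.0]
contact_force: [-1.7, 0.4, 6.1]
opening: 0.718
```

>>> carry_out --motion '[0,0,-2,0,0,0,0,0,-3,0,0,0,0,0,-2.5,0,0,0,3.5,3.9,0,0,0,0,3.5,3.9,0,0,0,0,3.5,3.9,0,0,0,0,3.5,3.9,0,0,0,0,1.6,1.8,0,0,0,0]'

```text
clock: 11.38
tool_pos: [0.6112, -0.0113, 0.1658]
eef_rot: [0.706, 0.709, 0.001, -0.0]
contact_force: [-0.8, -1.1, -3.0]
opening: 0.716
```

>>> carry_out --motion '[0,0,0,0,0,0,0,0,0,0,0,0]'

```text
clock: 11.62
tool_pos: [0.6077, -0.0167, 0.1657]
eef_rot: [0.708, 0.707, -0.001, -0.001]
contact_force: [-0.9, -0.4, -4.1]
opening: 0.72
```

>>> carry_out --motion '[0.1,0.1,2,0,0,0,0,0,1.8,0,0,0,0,0,1.3,0,0,0,0,0,0.8,0,0,0,0,0,0.4,0,0,0,0,0,0.2,0,0,0,0,0,0.1,0,0,0,0,0,0,0,0,0]'

```text
clock: 12.62
tool_pos: [0.6105, -0.0143, 0.1005]
eef_rot: [0.707, 0.707, 0.0, 0.0]
contact_force: [0.4, 0.1, -3.1]
opening: 0.718
```

>>> carry_out --motion '[0,0,0.1,0,0,0,0,0,0.05,0,0,0,0,0,0,0,0,0]'

```text
clock: 13.0
tool_pos: [0.6106, -0.0143, 0.0998]
eef_rot: [0.707, 0.707, 0.0, 0.0]
contact_force: [-1.1, -0.1, 6.0]
opening: 0.715
```

>>> carry_out --motion '[0,0,0,0,0,0,0,0,0,0,0,0,0,0,0,0,0,0,0,0,-2,0,0,0,0,0,-3,0,0,0,0,0,-3,0,0,0,0,0,-3,0,0,0,0,0,-3,0,0,0]' --hand 8.8

```text
clock: 14.0
tool_pos: [0.6103, -0.0144, 0.2412]
eef_rot: [0.707, 0.707, 0.001, 0.0]
contact_force: [0.1, 0.0, 0.2]
opening: 1.004
```

>>> carry_out --motion '[-5.3,-2,0,0,0,0,-5.3,-2,0,0,0,0,-5.3,-2,0,0,0,0,-5.3,-2,0,0,0,0,-5.3,-2,0,0,0,0,-5.2,-2,0,0,0,0.16,0,0,0,0,0,0.16,0,0,0,0,0,0]'

```text
clock: 15.0
tool_pos: [0.4901, -0.3317, 0.2398]
eef_rot: [0.811, 0.586, 0.0, 0.001]
contact_force: [0.6, -0.2, -0.5]
opening: 0.998
```

```bash
python3 look.py q1; python3 - <<'E'
from h import *
a=snapshot("scene");A=cloud(a);b=snapshot("top");B=cloud(b);st=monitor.get_state();print(st["tool_pos"],st["eef_rot"])
q=A[near(A,(.49,-.331),.04,.1,.12)];print(cv2.minEnclosingCircle(q[:,:2].astype(np.float32)))
for W in(A,B):
    q=W[near(W,(.609,-.015),.035,.08,.1)];print(len(q),np.nanmedian(q,0),cv2.minEnclosingCircle(q[:,:2].astype(np.float32)) if len(q) else '')
E
```

```text
[ 0.4908 -0.3303  0.2394] 15.1
[ 0.49088223 -0.33012567  0.23905867] [ 8.09610109e-01  5.86967873e-01  4.29895450e-04 -4.10105355e-05]
((0.4907248020172119, -0.3317102789878845), 0.021121378988027573)
523 [ 0.61514323 -0.01308234  0.08726585] ((0.6135261058807373, -0.015267674811184406), 0.028889698907732964)
453 [ 0.61024312 -0.01553857  0.08806614] ((0.6106342673301697, -0.01610078662633896), 0.02825179323554039)
```

View pics/q1.png

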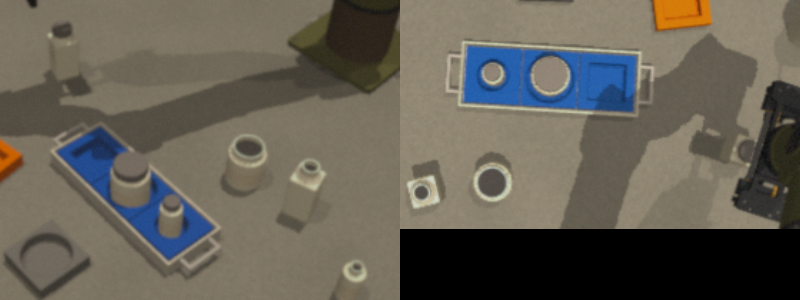

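The jar stands in the large well at (550,75), right panel. The gripper is over the capped square bottle with matching yaw.

>>> carry_out --motion '[0,0,3.5,0,0,0,0,0,3.5,0,0,0,0,0,3,0,0,0,0,0,1.5,0,0,0,0,0,0.6,0,0,0,0,0,0,0,0,0]'

```text
clock: 15.95
tool_pos: [0.4906, -0.3313, 0.1181]
eef_rot: [0.811, 0.586, 0.0, 0.0]
contact_force: [-0.2, 0.3, 0.3]
opening: 1.001
```

>>> carry_out --motion '[0,0,0,0,0,0,0,0,0,0,0,0,0,0,0,0,0,0,0,0,0,0,0,0,0,0,0,0,0,0,0,0,0,0,0,0,0,0,0,0,0,0]' --hand 3.8 --grip_force 30

```text
clock: 16.82
tool_pos: [0.4901, -0.3312, 0.1178]
eef_rot: [0.811, 0.585, -0.0, -0.0]
contact_force: [-0.4, 0.7, 2.1]
opening: 0.521
```

>>> carry_out --motion '[0,0,-2,0,0,0,0,0,-3,0,0,-0.134,0,0,-2.5,0,0,-0.134,4.5,2.06,0,0,0,0,4.5,2.06,0,0,0,0,4.5,2.06,0,0,0,0,4.5,2.06,0,0,0,0,4.5,2.06,0,0,0,0]'

```text
clock: 17.82
tool_pos: [0.6056, -0.1105, 0.1938]
eef_rot: [0.725, 0.688, 0.0, 0.0]
contact_force: [-0.1, -0.7, -3.4]
opening: 0.523
```

>>> carry_out --motion '[0,0,0,0,0,0,0,0,0,0,0,0]'

```text
clock: 18.08
tool_pos: [0.6046, -0.1123, 0.1933]
eef_rot: [0.725, 0.689, -0.0, 0.0]
contact_force: [-0.4, -0.9, -2.0]
opening: 0.52
```

```bash
python3 look.py q2
```

```text
[ 0.6042 -0.1138  0.1932] 18.175
```

View pics/q2.png

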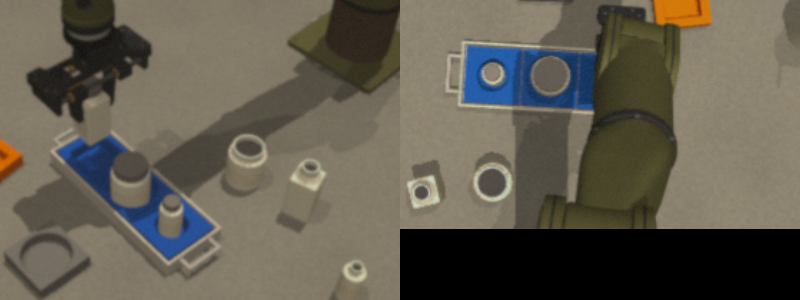

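>>> carry_out --motion '[0.1,0.1,2,0,0,0,0,0,1.8,0,0,0,0,0,1.4,0,0,0,0,0,0.8,0,0,0,0,0,0.4,0,0,0,0,0,0.2,0,0,0,0,0,0.1,0,0,0,0,0,0,0,0,0]'

```text
clock: 19.18
tool_pos: [0.6061, -0.111, 0.126]
eef_rot: [0.725, 0.688, 0.0, 0.0]
contact_force: [-0.3, -0.3, -2.4]
opening: 0.519
```

>>> carry_out --motion '[0,0,0.08,0,0,0,0,0,0.05,0,0,0,0,0,0,0,0,0]'

```text
clock: 19.55
tool_pos: [0.6061, -0.111, 0.1257]
eef_rot: [0.725, 0.688, 0.0, 0.0]
contact_force: [-2.3, 0.3, 6.5]
opening: 0.521
```

>>> carry_out --motion '[0,0,0,0,0,0,0,0,0,0,0,0,0,0,0,0,0,0,0,0,-2,0,0,0,0,0,-3,0,0,0,0,0,-4,0,0,0,0,0,-4,0,0,0,0,0,-4,0,0,0]' --hand 8.8

```text
clock: 20.55
tool_pos: [0.6058, -0.1111, 0.2972]
eef_rot: [0.725, 0.688, 0.0, 0.001]
contact_force: [-0.3, 0.0, 0.5]
opening: 1.003
```

>>> carry_out --motion '[-5,-3,0,0,0,0,-5,-3,0,0,0,0,-5,-3,0,0,0,0,-5,0,0,0,0,0,0,0,0,0,0,0]'

```text
clock: 21.18
tool_pos: [0.5036, -0.3116, 0.296]
eef_rot: [0.728, 0.685, -0.001, 0.002]
contact_force: [-0.1, 0.4, 0.4]
opening: 1.0
```

```bash
python3 look.py end; python3 - <<'E'
from h import *
W2=[cloud(snapshot("scene")),cloud(snapshot("top"))]
yx=np.array([.053,.9986]);c=np.array([.609,-.015])
for n,p,h in(("jar",c,.088),("sq",c-.096*yx,.119),("vial",c+.096*yx,.084),("ojar",(.438,.078),.076),("osq",(.423,.187),.107),("ovial",(.497,.340),.074)):
  for W in W2:
    q=W[near(W,p,.04,h-.008,h+.012)]
    print(n,np.round(p,3),len(q),np.round(cv2.minEnclosingCircle(q[:,:2].astype(np.float32))[0],4) if len(q) else '',np.percentile(q[:,2],90).round(4) if len(q) else '')
E
```

```text
[ 0.5056 -0.3061  0.2953] 21.275
jar [ 0.609 -0.015] 520 [ 0.6139 -0.0163] 0.0898
jar [ 0.609 -0.015] 452 [ 0.6106 -0.0162] 0.0923
sq [ 0.604 -0.111] 227 [ 0.6075 -0.1132] 0.1204
sq [ 0.604 -0.111] 191 [ 0.6059 -0.1138] 0.1228
vial [0.614 0.081] 148 [0.6172 0.08  ] 0.0854
vial [0.614 0.081] 109 [0.6137 0.0777] 0.0868
ojar [0.438 0.078] 209 [0.4374 0.0795] 0.0766
ojar [0.438 0.078] 168 [0.4369 0.078 ] 0.0792
osq [0.423 0.187] 113 [0.4237 0.1875] 0.1083
osq [0.423 0.187] 72 [0.4202 0.1858] 0.1097
ovial [0.497 0.34 ] 83 [0.4985 0.3405] 0.0746
ovial [0.497 0.34 ] 60 [0.4963 0.3417] 0.076
```

View pics/end.png

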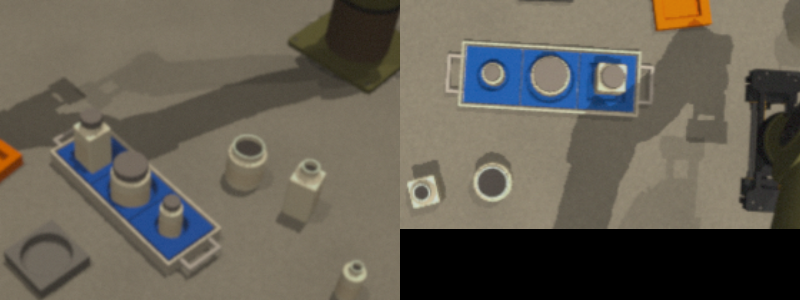

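All three capped bottles stand upright in their own wells: vial (490,75), jar (550,75) and square bottle (610,77), right panel. The open ones haven't moved, and the arm is clear.

```bash
python3 -c "
from plant import workorder
print(workorder.finish_job())"
```

```text
the job is handed in; nothing more can be done
None
```

All three capped bottles are standing in their own blue wells, and the job was handed in at about 21 s on the clock. `finish_job` reported no verdict.

- **Placing:** I set the vial, then the jar, then the square bottle down until they touched the well floor, at about 6 N each. I then released each one and moved the arm clear.
- **Fit in the wells:** The last depth check puts each cap within about 5 mm of its well's estimated axis (14 mm allowed). Cap heights read 1–4 mm above what a seated bottle should give.
- **Camera disagreement:** The two cameras differ by about 2–3 mm in x and up to 3 mm in height. That is roughly the calibration error, so the height surplus is probably not a real gap.
- **Open bottles:** They measured within about 3 mm of where they started, and they look upright.

No check failed.

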